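# Charge the bench mill's jar with grinding balls through the hopper funnel

### The arm

A 6-joint arm with a two-finger parallel gripper is mounted at the origin on a cart in front of the work surface, level with it; the furniture and walls round the work are solid. World frame = base frame: x ahead of the robot, y to its left, z up, the work surface at z = 0. Lengths are in m, angles in rad, forces in N, time in s.
With the tool pointing down it reaches from about 0.35 to 0.925 m from the base axis. Payload 6.4 kg.
Tool frame: the origin (TCP) lies on the front face of the gripper's body, between the roots of the fingers; the fingertips stand 73 mm ahead of it and the grasp point (between the pads) lies 54 mm ahead of it; z points along the fingers, y is the line along which they close (so a half turn about z gives the same grasp; the last joint's range is limited). The gripper opens to 85 mm and grips with 20 to 120 N. Pads are 22 mm wide; open, the fingers measure 114 mm over their backs; the gripper's body (76 mm by 85 mm) begins 54 mm behind the grasp point. The pads swing forward as they close: fully open they stand 13 mm farther back than shut.
Start: joints at [1.015, 0.245, 1.558, -0, 1.339, -0.174], TCP at [0.242, 0.603, 0.304] pointing down, gripper open.
Joint ranges: [-3.13, 3.13], [-1.02, 2.26], [0.13, 2.54], [-0.95, 4.09], [0.21, 2.88], [-2.74, 2.74]. Speed limits (rad/s): [2.57, 2.57, 3.14, 3.14, 3.14, 3.14].

### API

Orientations are given as a unit quaternion [w, x, y, z].
In Python, from plant import env gives the robot as it stands.
- The arm moves only by the tool nudge_tcp, called after ">>>" in YAML: its name, and indented under it one key for each argument. Schema: {"type":"object","properties":{"deltas":{"type":"object","properties":{"steps":{"type":"array","items":{"type":"array","items":{"type":"number"},"minItems":4,"maxItems":4},"minItems":1,"maxItems":10}},"additionalProperties":false,"required":["steps"]},"jaw":{"type":"number"},"grip_force":{"type":"number"},"only":{"type":"string"},"quiet":{"type":"boolean"},"lines":{"type":"string"}},"required":["deltas"],"additionalProperties":false}. deltas is an object whose key "steps" holds a list of rows, 1 to 10 of them, each of 4 numbers: dx, dy, dz in m, then a turn about the tool's z in rad; each row is the pose to reach, as a shift and turn from the pose commanded when the call began, along the tool's axes at that moment; what a row does not reach only later rows make up. A row lasts 1/8 s, in which the tool goes at most 0.0625 m and 0.188 rad, less where a joint would pass 70% of its speed; a pose out of reach is approached as far as the arm can. jaw is the opening from 0.0 (shut) to 1.0 (fully open), set as the call begins (left out keeps the last). The fingers move at their own pace and stop on an object; grip_force is the grip in N (left out, the last holds). Time passes only in rows, so rows that do not move let the fingers close. The tool returns the time, the measured TCP pose, the force, the opening and the grip force at its end. only (a regular expression) keeps the lines of the reply that match it, lines (a string "A,B") keeps lines A to B, and quiet returns only ok. Input that does not fit is refused with a message, and nothing moves.
- env.get_obs(): the state, without advancing time (a new reading comes with each control period).
- env.get_image(name): name is "scene" or "top" or "wrist"; returns the picture (384x512x3 uint8, blue, green, red); there is no depth.
- env.camera_model(name): a dict with "camera_matrix" (3x3 intrinsics, pixels), "dist" ([k1, k2, p1, p2, k3] as OpenCV has them; the pictures are not rectified), "xyz" and "orientation" of the camera in the world. Camera axes: x right, y up, looking along -z (the intrinsics and any distortion apply to the point x, -y, -z); pixel columns grow to the right and rows downward; lengths in m; the calibration is good to about 2 mm. A picture is of the moment at which its call begins: read the wrist's pose just before it. camera_model takes no time and is no camera call; for the wrist camera it gives the pose at the moment of the call.
- env.hand_in(): hands the job in; it is judged then, once.
The state is a dict: "t": time; "qpos": joint angles; "joint_vel": joint speeds; "tau": joint torques, N m; "position": TCP position; "ee_rot": TCP orientation; "contact_force": force on the tool from outside, world axes, zero at the start; "torque": the same for the moment, N m; "width": opening from 0.0 (shut) to 1.0 (fully open); "grasp_force": force on a finger pad.
Only numpy, scipy, OpenCV 4.12 (cv2) and the standard library are available. Lean on these libraries where they do the work, as an engineer would, in place of code of your own. Each camera call takes 0.05 s, during which the arm holds its last target. There are 200 camera calls.

### The job

Charge the bench mill with its grinding balls: set the hopper funnel square into the recess on top of the mill and press it down until both spring catches snap over its foot plate and it sits flush. Then take the scoop by its handle, pour all six balls through the funnel into the jar, and stand the empty scoop back upright on the desk. Leave the funnel in its place, and do not disturb the other things on the desk.

Things in the scene. Friction and masses are not known exactly. Their poses are not given: they have to be found in the camera images.
- mill: White bench ball mill, 150 x 160 x 110 mm (catches to 120 mm), fixed. Origin: centre of its underside; -x is its front with the black panel. On top an aluminium head, 100 (x) x 128 (y) mm, top face at z = 110 mm, with a central recess 68 (x) x 88 (y) mm, 8 mm deep; in the recess floor the round mouth of the steel jar, 42 mm across, jar floor at z = 47 mm.
- jar_mouth (a point): Centre of the recess floor and of the jar's round mouth; 102 mm above the mill's origin, axes as the mill's.
- catch_l (a joint): Spring roller catch at the +y end of the recess, m: 0 = sprung in, its 8 mm roller overhanging the recess edge by 3 mm, just above the head's top face; grows to 0.006 as it is pushed outward. The funnel's foot plate must push both rollers aside (about 10 N downward in all, far more than its weight); then they spring back over it.
- catch_r (a joint): The same catch at the -y end of the recess.
- funnel: Aluminium hopper funnel, 74 mm high, 120 g. Origin: centre of its underside. Foot plate 66 (x) x 86 (y) x 8 mm, lower edge bevelled 3 mm, 36 mm square outlet; walls slope out from it to an upright rim 66 (x) x 110 (y) mm, 3 mm thick, z = 48 to 74 mm, to be gripped across x. Fits the mill's recess either way round, long side along long side.
- white_stand: Tall white stereo microscope stand, fixed, 190 mm wide over its black focus knobs (world y = -0.09 to 0.10 m), 0.47 m high, from x = 0.37 to 0.72 m, left of the work; arm and gripper must keep clear of it. Origin: centre of its base.
- scoop: Steel scoop 152 x 47 x 96 mm, 160 g, six balls in it. Origin: on the underside; x towards its open nose. Trough 42 mm wide inside, back wall at x = -72 mm; from x = 10 mm the floor rises at 18 degrees to the lip at x = 78, z = 23 mm, so balls leave only when the nose dips more than that. Handle: black bar along x, 18 mm wide, 16 mm high, centre x = -33, z = 88 mm, 55 mm clear to grip.
- ball1_center (a point): Centre of one of the six white ceramic grinding balls, 18 mm across, 20 g, loose in the scoop at the start.
- ball2_center (a point): Centre of one of the six white ceramic grinding balls, 18 mm across, 20 g, loose in the scoop at the start.
- ball3_center (a point): Centre of one of the six white ceramic grinding balls, 18 mm across, 20 g, loose in the scoop at the start.
- ball4_center (a point): Centre of one of the six white ceramic grinding balls, 18 mm across, 20 g, loose in the scoop at the start.
- ball5_center (a point): Centre of one of the six white ceramic grinding balls, 18 mm across, 20 g, loose in the scoop at the start.
- ball6_center (a point): Centre of one of the six white ceramic grinding balls, 18 mm across, 20 g, loose in the scoop at the start.
- jar_lid: The jar's own steel lid, a 66 x 86 x 8 mm plate with a black knob, 34 mm high, lying on the desk right of the mill; bystander. Origin: centre of its underside.
- petri_b: Petri dish, 64 mm across, 15 mm high, bystander. Origin: centre of its underside.
- slide_box: Blue slide box, 72 x 98 x 38 mm, bystander. Origin: centre of its underside.
- jar_specimen: Specimen jar with a black lid, 64 mm across, 86 mm high, bystander. Origin: centre of its underside.
- petri_c: Another petri dish of that size, behind the mill, bystander. Origin: centre of its underside.

How it is judged:
On the way, in this order (a step that is already met when the one before it is completed fails the run):
1. the funnel is pressed flush into the mill's recess, both catches sprung back over its foot plate (z of funnel in the frame of jar_mouth between -0.002 and 0.002 m and horizontal distance between funnel and jar_mouth below 0.003 m and angle between the y axis of funnel and the y axis of mill, either way round below 0.05 rad and angle between funnel's own z axis and vertical below 0.03 rad and value of joint each of catch_l, catch_r below 0.0015 m), for 0.3 s.
2. all six balls have gone through the funnel into the jar (horizontal distance between each of ball1_center, ball2_center, ball3_center, ball4_center, ball5_center, ball6_center and jar_mouth below 0.016 m and z of ball1_center in the frame of jar_mouth between -0.06 and -0.004 m and z of ball2_center in the frame of jar_mouth between -0.06 and -0.004 m and z of ball3_center in the frame of jar_mouth between -0.06 and -0.004 m and z of ball4_center in the frame of jar_mouth between -0.06 and -0.004 m and z of ball5_center in the frame of jar_mouth between -0.06 and -0.004 m and z of ball6_center in the frame of jar_mouth between -0.06 and -0.004 m and z of funnel in the frame of jar_mouth between -0.002 and 0.002 m and horizontal distance between funnel and jar_mouth below 0.003 m and angle between the y axis of funnel and the y axis of mill, either way round below 0.05 rad and angle between funnel's own z axis and vertical below 0.03 rad), for 0.3 s.
At the end, for the whole second after the job is handed in: All six balls lie in the jar (within 16 mm of its axis, at least 4 mm below its mouth); the funnel sits flush in the recess (2 mm in height, 3 mm sideways, 0.05 rad square, 0.03 rad level); the scoop stands still and upright on the desk (6 mm, 0.06 rad) (all of step 2 and height (world z) of scoop between -0.006 and 0.006 m and angle between scoop's own z axis and vertical below 0.06 rad and linear speed of scoop below 0.02 m/s); the robot touches nothing.
It fails at once if one of the other things on the desk is moved by more than 30 mm (distance of any of jar_lid, petri_b, slide_box, jar_specimen, petri_c from where it was at the start of the episode above 0.03 m).
It also fails if it takes over 64 s, if anything falls off the work surface, if the arm or the gripper's body presses on something with over 40 N, if the wrist force passes 120 N, or if a joint passes its speed limit or range.

## Working session

There is one attempt and no reset: what is moved stays moved. The work goes in short steps, Python scripts to look and compute and a tool call to move; the robot and the scene stay as the last step left them, time stands still between calls to the robot, and variables do not carry over. Pictures are saved under pics/ and viewed, at most 10 in all, crops included, and the job is handed in when it is done.

```bash
ls; mkdir -p pics; cat > h.py <<'E'
import numpy as np, cv2
from scipy.spatial.transform import Rotation as R
from plant import env
def q2R(q): return R.from_quat([q[1],q[2],q[3],q[0]]).as_matrix()
def ray(cm,uv):
    p=cv2.undistortPoints(np.array([[uv]],float),np.array(cm["camera_matrix"]),np.array(cm["dist"]))[0,0]
    return np.array(cm["xyz"]),q2R(cm["orientation"])@np.array([p[0],-p[1],-1])
def onz(cm,uv,z):
    o,d=ray(cm,uv); return o+d*(z-o[2])/d[2]
def proj(cm,P):
    c=q2R(cm["orientation"]).T@(np.array(P,float)-np.array(cm["xyz"]))
    return cv2.projectPoints(np.array([[c[0],-c[1],-c[2]]]),np.zeros(3),np.zeros(3),np.array(cm["camera_matrix"]),np.array(cm["dist"]))[0][0,0]
E
python3 - <<'E'
from h import *
o=env.get_obs();print({k:np.round(v,3) for k,v in o.items()})
for n in("scene","top","wrist"):
    c=env.camera_model(n);cv2.imwrite(f"pics/{n}0.png",cv2.resize(env.get_image(n),None,fx=1.5,fy=1.5));print(n,c)
    print(q2R(c["orientation"]).round(2).tolist())
print(q2R(o["ee_rot"]).round(3))
E
```

```text
pics
plant.py
{'t': np.float64(0.0), 'qpos': array([ 1.015,  0.246,  1.559,  0.   ,  1.339, -0.174]), 'joint_vel': array([ 0.   , -0.001,  0.001, -0.   , -0.002, -0.001]), 'tau': array([ 1.0000e-03, -4.2952e+01, -3.2612e+01, -0.0000e+00,  5.0000e-03,
        0.0000e+00]), 'position': array([0.242, 0.603, 0.303]), 'ee_rot': array([-0.   ,  0.19 ,  0.982, -0.001]), 'contact_force': array([-0.049,  0.671, -0.676]), 'torque': array([0.002, 0.064, 0.005]), 'grasp_force': np.float64(0.0), 'width': np.float64(0.998)}
scene {'camera_matrix': array([[433.05746288,   0.        , 258.98165249],
       [  0.        , 433.05746288, 187.47028579],
       [  0.        ,   0.        ,   1.        ]]), 'dist': array([-0.00456202,  0.        ,  0.        ,  0.        ,  0.        ]), 'xyz': array([0.10170906, 0.13677395, 0.75391167]), 'orientation': array([-0.43181318, -0.16377241,  0.30851152,  0.83158681])}
[[-0.57, 0.62, -0.54], [-0.82, -0.44, 0.37], [-0.01, 0.65, 0.76]]
top {'camera_matrix': array([[355.04846638,   0.        , 255.69959853],
       [  0.        , 355.04846638, 193.2149529
[... 159 characters left out ...]
52789, -0.20084124,  0.92503617]), 'orientation': array([-0.69580365, -0.0412519 ,  0.03153438,  0.71635267])}
[[-0.03, 0.99, -0.1], [-1.0, -0.03, -0.01], [-0.02, 0.1, 0.99]]
wrist {'camera_matrix': array([[265.45500742,   0.        , 252.84025389],
       [  0.        , 265.45500742, 187.24283683],
       [  0.        ,   0.        ,   1.        ]]), 'dist': array([-0.02912687,  0.        ,  0.        ,  0.        ,  0.        ]), 'xyz': array([0.17267191, 0.62999889, 0.37262494]), 'orientation': array([ 0.81966904, -0.12146808, -0.08179577,  0.55380287])}
[[0.37, -0.89, -0.27], [0.93, 0.36, 0.11], [-0.0, -0.29, 0.96]]
[[-0.928  0.373 -0.001]
 [ 0.373  0.928 -0.002]
 [ 0.    -0.002 -1.   ]]
```

View pics/top0.png

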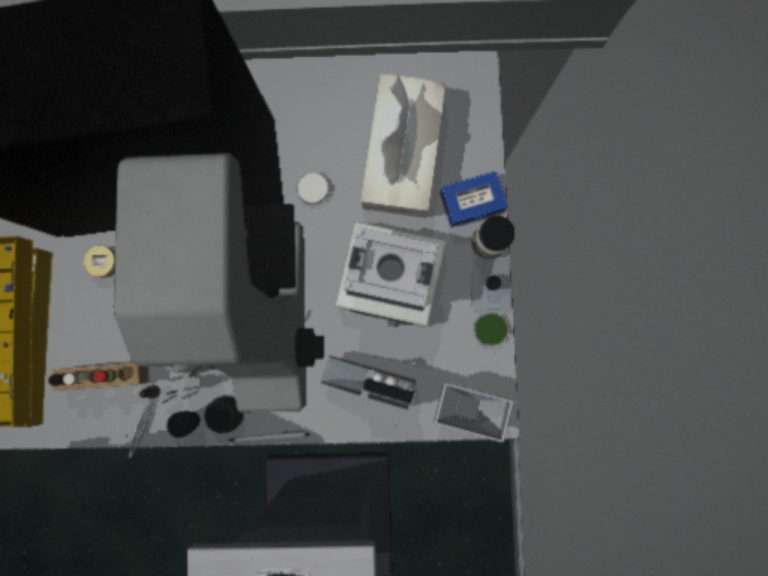

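View pics/scene0.png

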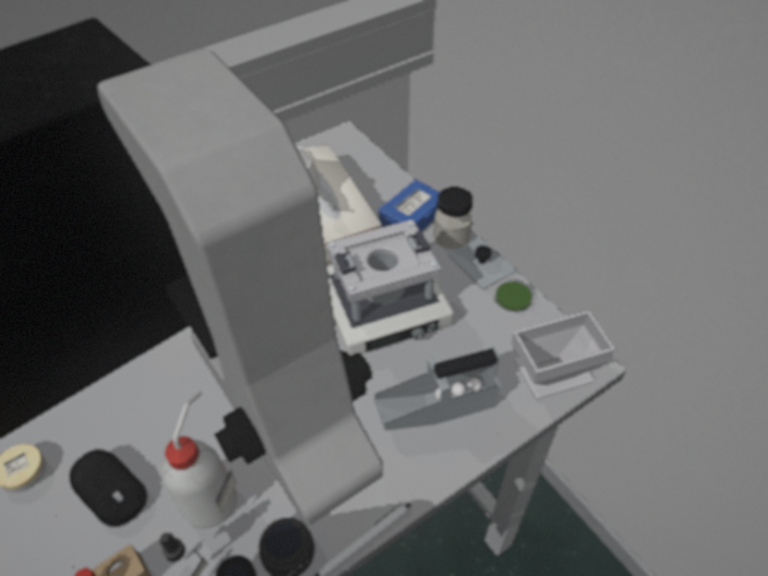

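The top view shows the mill head at about (390,267), with the scoop at (370,382) and its nose to the left (+y). The funnel is at (475,412), petri_b (green) at (490,330) and the lid knob at (493,283). I'll enlarge the work area to get corners.

```bash
python3 - <<'E'
from h import *
im=env.get_image("top");cv2.imwrite("pics/top_raw.png",im)
c=im[140:300,205:350]; c=cv2.convertScaleAbs(c,alpha=1.4)
cv2.imwrite("pics/topc.png",cv2.resize(c,None,fx=3.7,fy=3.7,interpolation=cv2.INTER_CUBIC))
E
```

```text
(no output)
```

View pics/topc.png

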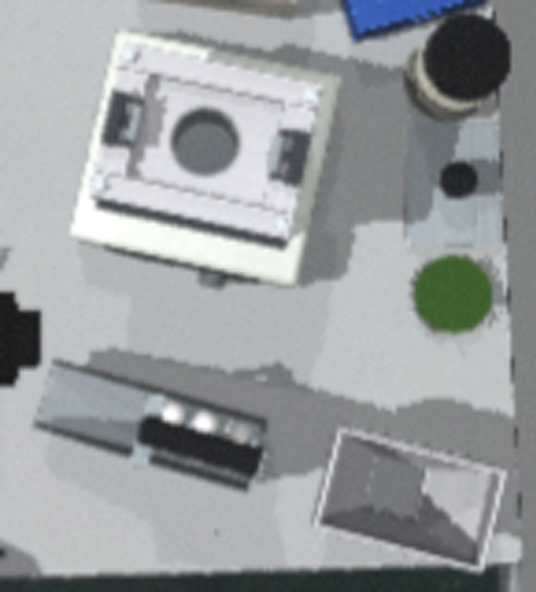

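The enlarged view shows the funnel rim corners at about (340,430), (506,470), (483,570) and (316,524). The jar mouth is at (206,142) and the black handle runs from (140,430) to (262,460).

```bash
python3 - <<'E'
from h import *
cm=env.camera_model("top")
f=lambda u:(u[0]/3.7+205-.37,u[1]/3.7+140-.37)
def rect(pts,z):
    P=np.array([onz(cm,f(p),z) for p in pts]); r=cv2.minAreaRect((P[:,:2]*1000).astype(np.float32)); print(r, P.mean(0).round(4)); return P
rect([(340,430),(506,470),(483,570),(316,524)],.074)
print("head edges",end=' ');rect([(125,43),(322,88),(287,240),(97,200)],.110)
print("jar",onz(cm,f((206,142)),.102))
im=cv2.imread("pics/top_raw.png")
m=(im.max(2)<45).astype(np.uint8)
n,l,s,c=cv2.connectedComponentsWithStats(m)
for i in range(1,n):
    if 240<c[i][0]<340 and 140<c[i][1]<290 and s[i][4]>15:
        pts=np.argwhere(l==i)[:,::-1].astype(float)
        P=np.array([onz(cm,p,.096) for p in pts])[:,:2]*1000
        print(s[i],c[i],P.mean(0),cv2.minAreaRect(P.astype(np.float32)))
# jar mouth dark ellipse
g=im.max(2)[165:192,247:275]; print(g[::3,::3])
E
```

```text
((375.32666015625, -326.1346435546875), (109.42312622070312, 64.56211853027344), 74.1616439819336) [ 0.3754 -0.3264  0.074 ]
head edges ((602.6240234375, -201.83758544921875), (127.48715209960938, 101.00226593017578), 75.13192749023438) [ 0.6029 -0.2035  0.11  ]
jar [ 0.60419449 -0.20251457  0.102     ]
[320 143  23  24 412] [331.07038835 154.98058252] [ 655.16287446 -371.90054473] ((654.9263916015625, -372.20404052734375), (51.720577239990234, 54.22613525390625), 61.1657600402832)
[324 184  10   9  69] [328.49275362 188.04347826] [ 576.46516181 -361.82053299] ((576.5748291015625, -361.8461608886719), (21.222749710083008, 18.90871810913086), 88.28773498535156)
[243 253  33  16 227] [258.89867841 260.15859031] [ 414.05596162 -193.60930515] ((414.02471923828125, -192.52268981933594), (74.9481430053711, 17.216787338256836), 72.62940216064453)
[[146 157 161 154 149 149 146 136 129 150]
 [112 157 162 154 141 147 159 154 152 155]
 [112 163 131  58  53  50  82 155 158 159]
 [113 162  62  71  84  84  66 110 163 163]
 [119 149  73  83  84  83  84  68 165 163]
 [161 160  83  84  83  84  84  86 161 165]
 [166 163  96  82  83  82  83 135 165 164]
 [166 164 162 117  91  95 136 168 167 168]
 [136 147 160 161 165 166 165 165 167 166]]
```

```bash
cat >> h.py <<'E'
def st():
    o=env.get_obs(); return np.array(o["position"]),q2R(o["ee_rot"]),o
def togo(P,yaw=None):
    p,M,o=st(); d=M.T@(np.array(P)-p); a=np.degrees(np.arctan2(M[1,1],M[0,1]))
    print("t",round(o["t"],2),"p",p.round(4),"yawY",a.round(2),"delta",d.round(4),"turn",None if yaw is None else np.radians(a-yaw).round(4),"tilt",M[:,2].round(4),"q",np.round(o["qpos"],2))
E
```

>>> nudge_tcp:
  deltas: {"steps": [[0, 0, -0.06, 0.18], [0, 0, -0.12, 0.36], [0, 0, -0.18, 0.54], [0, 0, -0.24, 0.72], [0, 0, -0.30, 0.90], [0, 0, -0.32, 1.08], [0, 0, -0.32, 1.26], [0, 0, -0.32, 1.464], [0, 0, -0.32, 1.464]]}
  jaw: 1.0

```text
t: 1.32
position: [0.2422, 0.6032, 0.6235]
ee_rot: [0.0, 0.797, 0.604, -0.0]
contact_force: [0.4, -0.1, 0.0]
width: 1.002
grasp_force: 0.0
```

```bash
python3 -c "
from h import *
togo([.36,.35,.62],-15.8);togo([.38,-.30,.62],-15.8)"
```

```text
t 1.32 p [0.2422 0.6032 0.6235] yawY -15.69 delta [-0.212   0.1819  0.0036] turn 0.002 tilt [-3.e-04 -5.e-04 -1.e+00] q [ 1.01  0.19  1.05 -0.    1.9   1.29]
t 1.32 p [0.2422 0.6032 0.6235] yawY -15.69 delta [-0.8324  0.3769  0.004 ] turn 0.002 tilt [-3.e-04 -5.e-04 -1.e+00] q [ 1.01  0.19  1.05 -0.    1.9   1.29]
```

>>> nudge_tcp:
  deltas: {"steps": [[-0.05, 0.045, 0, 0], [-0.10, 0.09, 0, 0], [-0.15, 0.135, 0, 0], [-0.20, 0.18, 0, 0], [-0.26, 0.20, 0, 0], [-0.32, 0.22, 0, 0], [-0.38, 0.24, 0, 0], [-0.44, 0.26, 0, 0], [-0.50, 0.28, 0, 0], [-0.56, 0.29, 0, 0]]}

```text
t: 2.58
position: [0.3701, 0.0033, 0.6237]
ee_rot: [0.0, 0.796, 0.605, 0.0]
contact_force: [1.7, -0.3, 0.3]
width: 1.001
grasp_force: 0.0
```

>>> nudge_tcp:
  deltas: {"steps": [[-0.06, 0.02, 0, 0], [-0.12, 0.04, 0, 0], [-0.18, 0.06, 0, 0], [-0.24, 0.08, 0, 0], [-0.29, 0.085, 0, 0], [-0.29, 0.085, 0, 0]]}

```text
t: 3.32
position: [0.373, -0.3002, 0.622]
ee_rot: [-0.002, 0.798, 0.603, -0.0]
contact_force: [-1.1, 0.7, 1.0]
width: 0.998
grasp_force: 0.0
```

```bash
python3 -c "
from h import *
togo([.3754,-.3264,.20],-15.8)"
```

```text
t 3.33 p [ 0.373  -0.3002  0.622 ] yawY -15.88 delta [-0.0255  0.0108  0.4219] turn -0.0015 tilt [-0.0025  0.0029 -1.    ] q [-0.91 -0.23  1.47 -0.    1.9  -0.64]
```

>>> nudge_tcp:
  deltas: {"steps": [[-0.025, 0.01, 0.06, 0], [-0.025, 0.01, 0.12, 0], [-0.025, 0.01, 0.18, 0], [-0.025, 0.01, 0.24, 0], [-0.025, 0.01, 0.30, 0], [-0.025, 0.01, 0.36, 0], [-0.025, 0.01, 0.36, 0], [-0.025, 0.01, 0.36, 0]]}

```text
t: 4.32
position: [0.3775, -0.3245, 0.2668]
ee_rot: [0.002, 0.797, 0.604, 0.0]
contact_force: [-0.5, -0.3, 0.5]
width: 0.999
grasp_force: 0.0
```

```bash
python3 - <<'E'
from h import *
togo([.3754,-.3264,.11],-15.8)
cm=env.camera_model("wrist");im=env.get_image("wrist")
print(cm["xyz"],[proj(cm,p).round(0) for p in [(.3754,-.3264,.074)]])
cv2.imwrite("pics/w1.png",cv2.convertScaleAbs(cv2.resize(im,None,fx=1.5,fy=1.5),alpha=1.3))
E
```

```text
t 4.33 p [ 0.3775 -0.3245  0.2668] yawY -15.67 delta [-0.002  -0.002   0.1568] turn 0.0023 tilt [ 0.0026 -0.0033 -1.    ] q [-0.94 -0.08  1.98  0.    1.24 -0.66]
[ 0.39646435 -0.25360003  0.3363433 ] [array([251., 183.])]
```

View pics/w1.png

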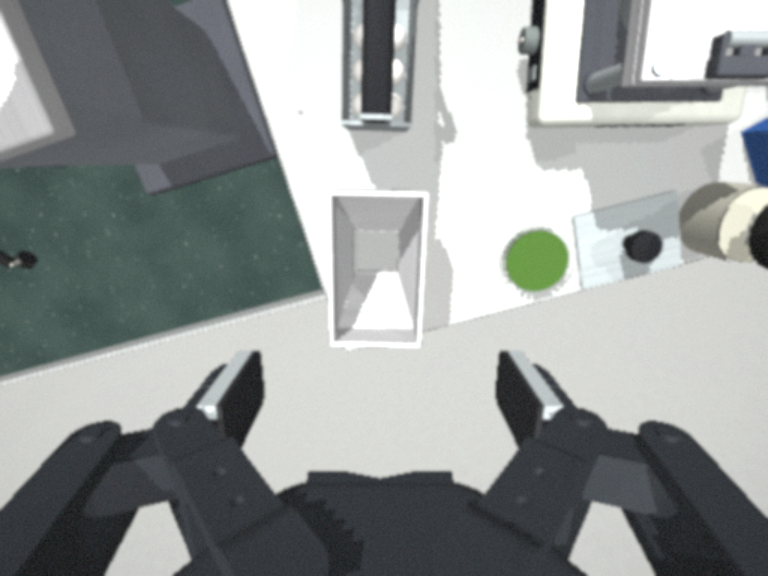

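The wrist view shows the rim corners at about (330,191), (428,192), (421,347) and (331,346), with the scoop tail above and petri_b to the right.

```bash

python3 - <<'E'
from h import *
cm=env.camera_model("wrist")
P=np.array([onz(cm,(u/1.5-.2,v/1.5-.2),.074) for u,v in [(330,191),(428,192),(421,347),(331,346)]])
print(P.round(4).tolist(),P.mean(0),cv2.minAreaRect((P[:,:2]*1000).astype(np.float32)))
E
```

```text
[[0.3618, -0.2642, 0.074], [0.4227, -0.2821, 0.074], [0.3916, -0.3882, 0.074], [0.3288, -0.3695, 0.074]] [ 0.37619737 -0.32601831  0.074     ] ((375.6834411621094, -325.92742919921875), (110.59748077392578, 65.53006744384766), 73.65679168701172)
```

>>> nudge_tcp:
  deltas: {"steps": [[-0.002, -0.001, 0.05, 0.004], [-0.002, -0.001, 0.10, 0.004], [-0.002, -0.001, 0.155, 0.004], [-0.002, -0.001, 0.155, 0.004], [-0.002, -0.001, 0.155, 0.004]]}

```text
t: 5.0
position: [0.3766, -0.3276, 0.1124]
ee_rot: [0.003, 0.798, 0.602, -0.0]
contact_force: [0.1, 0.1, 0.3]
width: 0.999
grasp_force: 0.0
```

>>> nudge_tcp:
  deltas: {"steps": [[0, 0, 0, 0], [0, 0, 0, 0], [0, 0, 0, 0], [0, 0, 0, 0], [0, 0, 0, 0], [0, 0, 0, 0]]}
  jaw: 0.0
  grip_force: 80

```text
t: 5.75
position: [0.3766, -0.3277, 0.1126]
ee_rot: [0.004, 0.799, 0.602, -0.0]
contact_force: [-0.3, 0.4, 7.7]
width: 0.76
grasp_force: 89.7
```

```bash
python3 -c "
from h import *
togo([.604,-.203,.26],-15)"
```

```text
t 5.75 p [ 0.3766 -0.3277  0.1126] yawY -15.98 delta [ 0.1818  0.1851 -0.1471] turn -0.0171 tilt [ 0.0042 -0.0057 -1.    ] q [-0.94  0.16  2.05  0.    0.92 -0.66]
```

>>> nudge_tcp:
  deltas: {"steps": [[0, 0, -0.06, 0], [0, 0, -0.12, 0], [0, 0, -0.18, 0], [0.01, 0.06, -0.24, 0], [0.02, 0.12, -0.24, 0], [0.03, 0.18, -0.24, 0], [0.03, 0.185, -0.24, -0.017], [0.03, 0.185, -0.24, -0.017], [0.03, 0.185, -0.24, -0.017]]}

```text
t: 6.88
position: [0.5604, -0.3475, 0.3497]
ee_rot: [0.0, 0.794, 0.609, -0.0]
contact_force: [0.6, 1.0, -1.3]
width: 0.757
grasp_force: 89.6
```

```bash
python3 - <<'E'
from h import *
togo([.604,-.203,.26],-15)
cm=env.camera_model("wrist");im=env.get_image("wrist")
print(cm["xyz"],proj(cm,(.604,-.203,.102)))
cv2.imwrite("pics/w2.png",im)
np.save("cm2.npy",cm,allow_pickle=True)
cv2.imwrite("pics/w2v.png",cv2.convertScaleAbs(cv2.resize(im,None,fx=1.5,fy=1.5),alpha=1.1))
E
```

```text
t 6.88 p [ 0.5604 -0.3475  0.3497] yawY -15.04 delta [0.1509 0.0046 0.0897] turn -0.0006 tilt [ 4.e-04 -6.e-04 -1.e+00] q [-0.73  0.23  1.49 -0.    1.42 -0.46]
[ 0.57871714 -0.27662104  0.41945161] [257.5272123   32.11996074]
```

View pics/w2v.png

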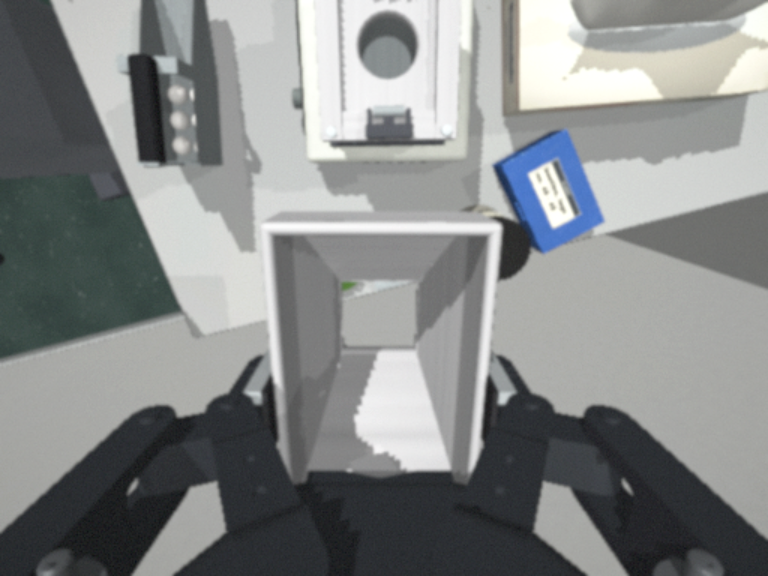

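The wrist view shows the funnel held square. The jar mouth is centred at about (387,45), the head bolts are at (330,132) and (448,132), and the far rim edge runs from (264,224) to (500,224).

```bash

python3 - <<'E'
from h import *
cm=np.load("cm2.npy",allow_pickle=True).item(); im=cv2.imread("pics/w2.png"); g=im.max(2).astype(int)
m=(g<150).astype(np.uint8); m[:, :225]=0;m[:,290:]=0;m[60:]=0
n,l,s,c=cv2.connectedComponentsWithStats(m)
for i in range(1,n):
    if s[i][4]>300:
        print(s[i],c[i]); cn,_=cv2.findContours((l==i).astype(np.uint8),cv2.RETR_EXTERNAL,cv2.CHAIN_APPROX_NONE)
        for z in (.102,): 
            Q=np.array([onz(cm,p[0],z)[:2]*1000 for p in cn[0]],np.float32); print("circ",cv2.minEnclosingCircle(Q),cv2.fitEllipse(Q))
a=lambda u,v,z:onz(cm,(u/1.5-.2,v/1.5-.2),z)
def yaw(p,q): d=q-p; return np.degrees(np.arctan2(d[1],d[0])).round(2),np.linalg.norm(d).round(4)
print("bolts",yaw(a(330,132,.112),a(448,132,.112)),(a(330,132,.112)+a(448,132,.112))/2)
print("rim",yaw(a(264,223,.311),a(500,224,.311)),(a(264,223,.311)+a(500,224,.311))/2)
# rim lines subpixel: white rim left/right columns at rows
for r in (150,180,220,260): print(r,[int(x) for x in np.where(g[r,170:340]>225)[0]+170])
for cc in (190,220,255,290,320): print(cc,np.where(g[135:175,cc]>225)[0]+135)
E
```

```text
[ 238    8   41   44 1384] [258.06069364  29.25650289]
circ ((605.0847778320312, -200.99014282226562), 21.412879943847656) ((605.1723022460938, -200.8329315185547), (41.67274475097656, 41.84272766113281), 51.44110870361328)
bolts (np.float64(-15.05), np.float64(0.0859)) [ 0.59092628 -0.25866016  0.112     ]
rim (np.float64(-15.32), np.float64(0.0645)) [ 0.5752248  -0.29255237  0.311     ]
150 [176, 177, 178, 179, 180, 181, 182, 183, 184, 185, 186, 187, 188, 189, 190, 191, 192, 193, 194, 195, 196, 197, 198, 199, 200, 201, 202, 203, 204, 205, 206, 207, 208, 209, 210, 211, 212, 213, 214, 215, 216, 217, 218, 219, 220, 221, 222, 223, 224, 225, 226, 227, 228, 229, 230, 231, 233, 234, 235, 236, 237, 238, 239, 241, 244, 247, 255]
180 []
220 []
260 []
190 [150 151]
220 [150 151]
255 [150 151]
290 []
320 []
```

>>> nudge_tcp:
  deltas: {"steps": [[0.05, 0.003, 0, 0.0], [0.10, 0.005, 0, 0], [0.151, 0.005, 0.03, 0], [0.151, 0.005, 0.06, 0], [0.151, 0.005, 0.085, 0], [0.151, 0.005, 0.095, 0], [0.151, 0.005, 0.095, 0], [0.151, 0.005, 0.095, 0]]}

```text
t: 7.92
position: [0.6054, -0.2037, 0.2556]
ee_rot: [0.001, 0.794, 0.608, 0.001]
contact_force: [-0.2, 0.3, -0.9]
width: 0.758
grasp_force: 89.5
```

```bash
python3 - <<'E'
from h import *
togo([.6044,-.203,.2146],-15.05)
print(st()[2]["contact_force"])
cv2.imwrite("pics/s3.png",cv2.convertScaleAbs(cv2.resize(env.get_image("scene")[90:260,180:340],None,fx=3.5,fy=3.5,interpolation=cv2.INTER_CUBIC),alpha=1.4))
E
```

```text
t 7.92 p [ 0.6054 -0.2037  0.2556] yawY -15.04 delta [ 0.0004 -0.0012  0.041 ] turn 0.0001 tilt [ 0.0023 -0.0013 -1.    ] q [-0.5   0.26  1.63 -0.    1.25 -0.24]
[-0.17402554  0.31872727 -0.93366288]
```

View pics/s3.png

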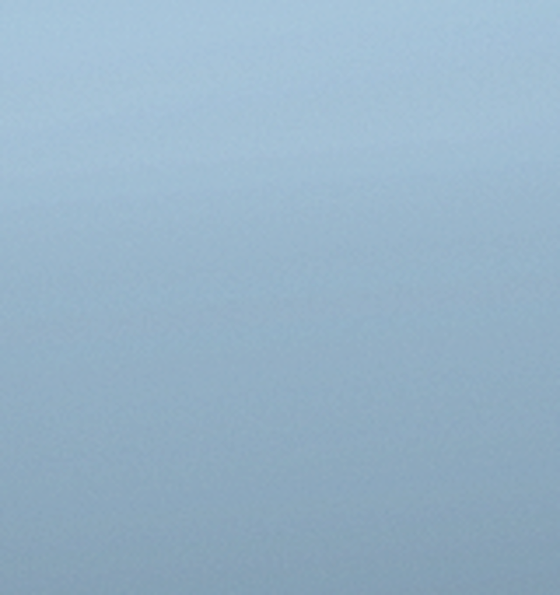

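The arm's own link fills that scene view, so it tells me nothing. I'll lower gently and go by the forces instead.

>>> nudge_tcp:
  deltas: {"steps": [[0, -0.001, 0.01, 0], [0, -0.001, 0.02, 0], [0, -0.001, 0.026, 0], [0, -0.001, 0.030, 0], [0, -0.001, 0.030, 0]]}

```text
t: 8.6
position: [0.6046, -0.2034, 0.2248]
ee_rot: [0.001, 0.793, 0.609, 0.0]
contact_force: [0.8, -1.3, 3.0]
width: 0.759
grasp_force: 90.0
```

>>> nudge_tcp:
  deltas: {"steps": [[0, 0, 0.003, 0], [0, 0, 0.006, 0], [0, 0, 0.009, 0], [0, 0, 0.011, 0], [0, 0, 0.011, 0]]}

```text
t: 9.22
position: [0.6048, -0.2033, 0.2147]
ee_rot: [0.001, 0.793, 0.609, 0.0]
contact_force: [-0.6, 0.1, 9.2]
width: 0.758
grasp_force: 90.6
```

```bash
python3 -c "
from h import *
togo([.6044,-.203,.2146],-15.05)"
```

```text
t 9.22 p [ 0.6048 -0.2033  0.2147] yawY -14.98 delta [ 0.0002 -0.0005  0.0001] turn 0.0011 tilt [ 0.0022 -0.0017 -1.    ] q [-0.5   0.31  1.65 -0.    1.18 -0.24]
```

>>> nudge_tcp:
  deltas: {"steps": [[0, 0, 0.002, 0], [0, 0, 0.004, 0], [0, 0, 0.004, 0], [0, 0, 0.004, 0]]}

```text
t: 9.72
position: [0.6049, -0.2033, 0.2146]
ee_rot: [0.001, 0.793, 0.609, -0.0]
contact_force: [-11.1, 3.6, 27.1]
width: 0.763
grasp_force: 93.0
```

>>> nudge_tcp:
  deltas: {"steps": [[0, 0, -0.004, 0], [0, 0, -0.004, 0]]}

```text
t: 9.98
position: [0.6048, -0.2033, 0.2147]
ee_rot: [0.001, 0.793, 0.609, 0.0]
contact_force: [-1.6, -0.2, 9.9]
width: 0.76
grasp_force: 90.8
```

>>> nudge_tcp:
  deltas: {"steps": [[0, 0, 0, 0], [0, 0, 0, 0], [0, 0, 0, 0], [0, 0, -0.02, 0], [0, 0, -0.06, 0], [0, 0, -0.10, 0], [0, 0, -0.10, 0]]}
  jaw: 1.0

```text
t: 10.85
position: [0.6057, -0.2036, 0.3194]
ee_rot: [0.005, 0.793, 0.609, 0.002]
contact_force: [-0.5, 1.0, 0.2]
width: 0.997
grasp_force: 0.0
```

```bash
python3 -c "
from h import *
togo([.414,-.1936,.31],-17.4)"
```

```text
t 10.85 p [ 0.6057 -0.2036  0.3194] yawY -15.01 delta [-0.0399 -0.1878  0.0076] turn 0.0417 tilt [ 0.0089 -0.0048 -0.9999] q [-0.5   0.2   1.58  0.    1.35 -0.24]
```

>>> nudge_tcp:
  deltas: {"steps": [[-0.03, -0.05, 0, 0.04], [-0.06, -0.10, 0, 0.04], [-0.08, -0.15, 0.02, 0.04], [-0.09, -0.188, 0.04, 0.04], [-0.09, -0.188, 0.04, 0.04], [-0.09, -0.188, 0.04, 0.04]]}

```text
t: 11.6
position: [0.3996, -0.2414, 0.2737]
ee_rot: [0.001, 0.805, 0.593, 0.0]
contact_force: [1.1, -0.3, 0.9]
width: 1.0
grasp_force: 0.0
```

```bash
python3 - <<'E'
from h import *
togo([.414,-.1936,.15],-17.4)
cm=env.camera_model("wrist");np.save("cm3.npy",cm,allow_pickle=True)
im=env.get_image("wrist");cv2.imwrite("pics/w3.png",im)
cv2.imwrite("pics/w3v.png",cv2.convertScaleAbs(cv2.resize(im,None,fx=1.5,fy=1.5),alpha=1.1))
E
```

```text
t 11.6 p [ 0.3996 -0.2414  0.2737] yawY -17.31 delta [ 0.0499 -0.0007  0.1237] turn 0.0015 tilt [ 1.2e-03 -9.0e-04 -1.0e+00] q [-0.79 -0.17  2.04  0.    1.27 -0.48]
```

View pics/w3v.png

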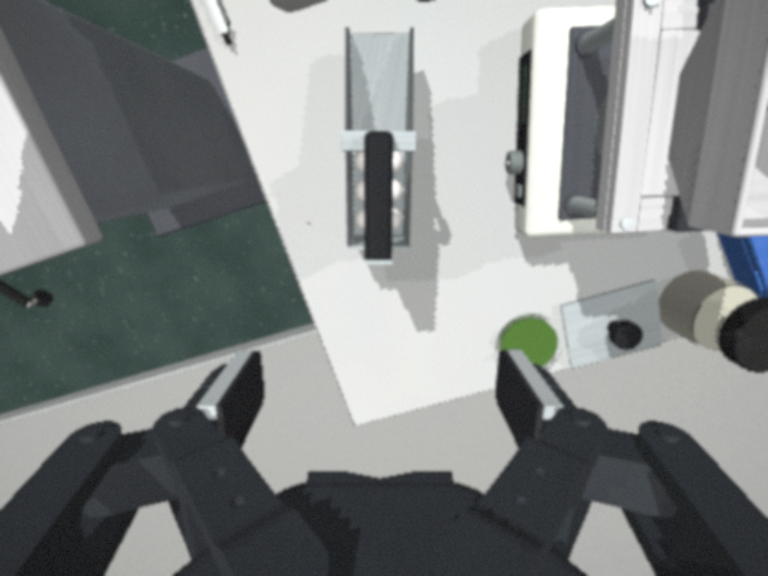

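The handle top runs from (378,132) to (378,258). The balls sit in the rear of the trough and the funnel looks seated. Next I'll compute the handle position.

```bash

python3 - <<'E'
from h import *
cm=np.load("cm3.npy",allow_pickle=True).item(); im=cv2.imread("pics/w3.png"); g=im.max(2)
m=(g<48).astype(np.uint8); m[:, :235]=0;m[:,270:]=0;m[185:]=0
n,l,s,c=cv2.connectedComponentsWithStats(m); i=1+np.argmax(s[1:,4]); print(s[i],c[i])
P=np.array([onz(cm,p[::-1],.096)[:2]*1000 for p in np.argwhere(l==i)],np.float32)
r=cv2.minAreaRect(P);print(r,P.mean(0))
a=np.radians(72.7);u=np.array([np.cos(a),np.sin(a)])
s_=P@u;print(s_.min(),s_.max(),r[0]@u)
f=lambda u,v,z:onz(cm,(u/1.5-.2,v/1.5-.2),z)
print("back wall posts",f(378,260,.096)[:2]@u, "lip",(f(348,30,.045)+f(412,30,.045))/2, "lip s",f(380,32,.023)[:2]@u)
togo([*(np.array(r[0])/1000-u*.014),.14],-17.3)
E
```

```text
[253  90   8  82 218] [258.0733945  133.71559633]
((418.0854187011719, -193.3862762451172), (73.135498046875, 6.08540153503418), 71.32788848876953) [ 418.59445 -195.58472]
-96.91743635922538 -23.77387490425388 -60.30953698063755
back wall posts -0.0990069864145468 lip [ 0.44658642 -0.09117804  0.045     ] lip s 0.050641546638661925
t 11.65 p [ 0.4001 -0.2415  0.274 ] yawY -17.28 delta [0.0374 0.0026 0.134 ] turn 0.0004 tilt [ 0.0016 -0.0014 -1.    ] q [-0.79 -0.17  2.04  0.    1.27 -0.48]
```

>>> nudge_tcp:
  deltas: {"steps": [[0.035, -0.0005, 0.04, 0], [0.035, -0.0005, 0.09, 0], [0.035, -0.0005, 0.125, 0], [0.035, -0.0005, 0.136, 0], [0.035, -0.0005, 0.136, 0], [0.035, -0.0005, 0.136, 0]]}

```text
t: 12.4
position: [0.4103, -0.2084, 0.1387]
ee_rot: [0.002, 0.805, 0.593, 0.0]
contact_force: [0.8, 0.4, -0.0]
width: 1.0
grasp_force: 0.0
```

>>> nudge_tcp:
  deltas: {"steps": [[0, 0, 0, 0], [0, 0, 0, 0], [0, 0, 0, 0], [0, 0, 0, 0], [0, 0, 0, 0], [0, 0, 0, 0], [0, 0, 0, 0], [0, 0, 0, 0], [0, 0, 0, 0]]}
  jaw: 0.0
  grip_force: 20

```text
t: 13.52
position: [0.4092, -0.2076, 0.137]
ee_rot: [0.0, 0.805, 0.593, 0.0]
contact_force: [0.4, -0.3, 2.6]
width: 0.206
grasp_force: 23.5
```

>>> nudge_tcp:
  deltas: {"steps": [[0, 0, -0.005, 0], [0, 0, -0.01, 0], [0, 0, -0.015, 0], [0, 0, -0.02, 0], [0, 0, -0.025, 0], [0, 0, -0.025, 0], [0, 0, -0.025, 0], [0, 0, -0.025, 0]]}

```text
t: 14.52
position: [0.4089, -0.2074, 0.1617]
ee_rot: [-0.0, 0.805, 0.593, -0.0]
contact_force: [0.4, 0.1, -2.4]
width: 0.207
grasp_force: 22.8
```

```bash
python3 - <<'E'
from h import *
togo([.6044,-.203,.2146],-15.05)
cm=env.camera_model("wrist");np.save("cm4.npy",cm,allow_pickle=True)
im=env.get_image("wrist");cv2.imwrite("pics/w4.png",im)
a=cv2.resize(im[:,100:400],None,fx=1.3,fy=1.3);b=cv2.resize(env.get_image("scene")[170:340,210:390],None,fx=2.2,fy=2.2)
h=max(a.shape[0],b.shape[0]);C=np.zeros((h,a.shape[1]+b.shape[1],3),np.uint8);C[:a.shape[0],:a.shape[1]]=a;C[:b.shape[0],a.shape[1]:]=b
cv2.imwrite("pics/w4v.png",C)
E
```

```text
t 14.53 p [ 0.4089 -0.2074  0.1617] yawY -17.3 delta [ 0.0623  0.1853 -0.053 ] turn -0.0393 tilt [-4.e-04  3.e-04 -1.e+00] q [-0.72 -0.02  2.13 -0.    1.03 -0.42]
```

View pics/w4v.png

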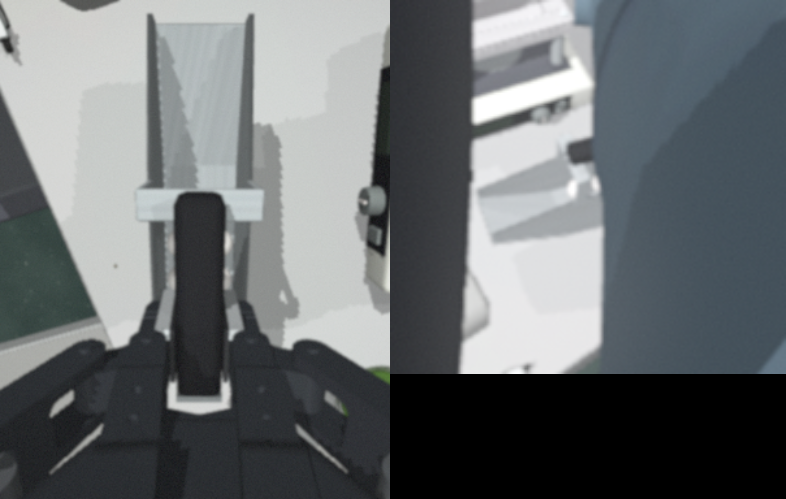

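The scoop is in the grip and off the desk (about 2.4 N). The lip line is at about row 18, column 256 in the wrist picture. I'll work out the tilt from that.

```bash

cat >> h.py <<'E'
def lip(th,gx=-.049,gd=.0487,w=0,px=.078,pz=.023):  # predicted lip point, th deg nose down, pivot gd below TCP
    p,M,o=st(); t=np.radians(th); dx,dz=px-gx,pz-.088
    X=dx*np.cos(t)+dz*np.sin(t); Z=-dx*np.sin(t)+dz*np.cos(t)
    return p+M[:,0]*X+M[:,1]*w+np.array([0,0,-gd+Z])
E
python3 - <<'E'
from h import *
cm=env.camera_model("wrist")
for th in (-4,0,4,8,12,16): print(th,proj(cm,lip(th)).round(1),lip(th).round(3), [proj(cm,lip(th,w=w)).round(1).tolist() for w in(-.021,.021)])
g=cv2.imread("pics/w4.png").max(2); print(g[8:30,240].tolist(),g[8:30,256].tolist())
E
```

```text
-4 [253.9   2.8] [ 0.448 -0.082  0.057] [[217.3, 2.9], [290.4, 2.9]]
0 [253.8  16.1] [ 0.447 -0.086  0.048] [[219.4, 16.2], [288.2, 16.2]]
4 [253.8  28.9] [ 0.445 -0.091  0.039] [[221.3, 29.0], [286.2, 29.0]]
8 [253.7  41.2] [ 0.444 -0.096  0.031] [[222.9, 41.3], [284.5, 41.3]]
12 [253.7  53.1] [ 0.442 -0.102  0.023] [[224.4, 53.2], [283.0, 53.1]]
16 [253.7  64.6] [ 0.44  -0.108  0.016] [[225.7, 64.6], [281.6, 64.6]]
[206, 209, 209, 208, 208, 211, 209, 209, 206, 195, 175, 179, 184, 184, 185, 187, 185, 186, 184, 186, 187, 186] [208, 208, 207, 208, 209, 212, 207, 208, 206, 193, 174, 177, 182, 186, 187, 185, 189, 190, 187, 187, 188, 191]
```

No sag at 20 N (tilt is about 0°). The tool can't pitch, so the scoop has to pivot in the pads. I'll set it down and regrip farther back and higher on the bar, which gives a smaller patch and a longer gravity arm, then test with the nose still near the desk.

>>> nudge_tcp:
  deltas: {"steps": [[0, 0, 0.01, 0], [0, 0, 0.02, 0], [0, 0, 0.0245, 0], [0, 0, 0.0245, 0]]}

```text
t: 15.12
position: [0.4091, -0.2075, 0.1371]
ee_rot: [-0.0, 0.805, 0.593, -0.0]
contact_force: [0.6, -0.1, -3.4]
width: 0.205
grasp_force: 22.9
```

>>> nudge_tcp:
  deltas: {"steps": [[0, 0, 0, 0], [0, 0, 0, 0], [-0.015, 0, -0.018, 0], [-0.015, 0, -0.018, 0], [-0.015, 0, -0.018, 0]]}
  jaw: 0.4

```text
t: 15.75
position: [0.4045, -0.2215, 0.155]
ee_rot: [-0.0, 0.805, 0.593, 0.0]
contact_force: [0.0, -0.4, -0.7]
width: 0.398
grasp_force: 0.0
```

>>> nudge_tcp:
  deltas: {"steps": [[0, 0, 0, 0], [0, 0, 0, 0], [0, 0, 0, 0], [0, 0, 0, 0], [0, 0, 0, 0]]}
  jaw: 0.0
  grip_force: 20

```text
t: 16.38
position: [0.4044, -0.2217, 0.1551]
ee_rot: [-0.0, 0.805, 0.593, -0.0]
contact_force: [-0.3, -0.9, -3.3]
width: 0.202
grasp_force: 22.3
```

>>> nudge_tcp:
  deltas: {"steps": [[0, 0, -0.005, 0], [0, 0, -0.01, 0], [0, 0, -0.015, 0], [0, 0, -0.02, 0], [0, 0, -0.025, 0], [0, 0, -0.025, 0], [0, 0, -0.025, 0], [0, 0, -0.025, 0]]}

```text
t: 17.38
position: [0.4045, -0.2217, 0.1801]
ee_rot: [-0.0, 0.805, 0.593, -0.0]
contact_force: [-0.0, 0.8, -4.1]
width: 0.207
grasp_force: 22.3
```

```bash
cat >> h.py <<'E'
def liprow(save=None):
    im=env.get_image("wrist"); 
    if save: cv2.imwrite(save,im)
    g=cv2.GaussianBlur(im.max(2),(5,1),0)[:,236:262].astype(float).mean(1)
    return [(int(r),int(g[r-3]),int(g[r+3])) for r in range(3,110) if abs(g[r+2]-g[r-2])>12]
E
python3 - <<'E'
from h import *
togo([.6044,-.203,.2146],-15.05)
cm=env.camera_model("wrist")
for th in (0,8,16): print(th,proj(cm,lip(th,-.064,.067)).round(1))
print(liprow("pics/w5.png"))
E
```

```text
t 17.38 p [ 0.4045 -0.2217  0.1801] yawY -17.3 delta [ 0.0773  0.1853 -0.0346] turn -0.0393 tilt [-5.e-04  4.e-04 -1.e+00] q [-0.75 -0.05  2.12 -0.    1.07 -0.45]
0 [ 2.537e+02 -1.000e-01]
8 [253.6  25.8]
16 [253.6  49.8]
[(3, 216, 189), (4, 215, 189), (5, 214, 190)]
```

>>> nudge_tcp:
  deltas: {"steps": [[0, 0, 0.008, 0], [0, 0, 0.008, 0], [0, 0, -0.025, 0], [0, 0, 0.008, 0], [0, 0, -0.025, 0], [0, 0, 0.008, 0], [0, 0, 0.008, 0], [0, 0, 0.008, 0]]}

```text
t: 18.42
position: [0.4046, -0.2218, 0.1726]
ee_rot: [-0.0, 0.805, 0.593, -0.0]
contact_force: [0.5, 0.0, -2.3]
width: 0.204
grasp_force: 21.8
```

```bash
python3 - <<'E'
from h import *
cm=env.camera_model("wrist")
for th in (0,4,8): print(th,proj(cm,lip(th,-.064,.067)).round(1))
print(liprow())
E
```

```text
0 [253.7  -0. ]
4 [253.7  13.2]
8 [253.6  25.8]
[(23, 214, 189), (24, 214, 191), (25, 214, 194), (26, 214, 194), (108, 191, 219), (109, 192, 222)]
```

The jerks tipped it to about 8°, so tilt can be controlled through grip force and bounces. I'll clamp hard and carry it to the funnel from the right.

>>> nudge_tcp:
  deltas: {"steps": [[0, 0, 0, 0], [0, 0, 0, 0], [0, 0, -0.01, 0], [0, 0, -0.03, 0], [0, 0, -0.055, 0], [0, 0, -0.085, 0], [0, 0, -0.115, 0], [0, 0, -0.145, 0], [0, 0, -0.175, 0], [0, 0, -0.195, 0]]}
  jaw: 0.0
  grip_force: 70

```text
t: 19.73
position: [0.4047, -0.2219, 0.3699]
ee_rot: [0.001, 0.805, 0.593, 0.0]
contact_force: [0.4, -0.2, -3.7]
width: 0.188
grasp_force: 71.8
```

```bash
python3 -c "
from h import *
togo([.5747,-.3148,.375],-15)
cm=env.camera_model('wrist')
for th in (4,8,12,16): print(th,proj(cm,lip(th,-.064,.067)).round(1))
print(liprow())"
```

```text
t 19.73 p [ 0.4047 -0.2219  0.3699] yawY -17.31 delta [-0.0381  0.19   -0.0045] turn -0.0402 tilt [ 0.0022 -0.002  -1.    ] q [-0.75 -0.27  1.95 -0.    1.46 -0.45]
4 [253.1  12.8]
8 [253.   25.5]
12 [253.   37.7]
16 [253.   49.5]
[(23, 72, 152), (24, 71, 185), (25, 70, 195), (26, 69, 195), (27, 74, 196), (28, 105, 196), (107, 189, 217), (108, 191, 224), (109, 194, 228)]
```

>>> nudge_tcp:
  deltas: {"steps": [[-0.015, 0.005, 0, 0], [-0.032, 0.025, -0.005, 0], [-0.038, 0.05, -0.005, -0.02], [-0.038, 0.08, -0.005, -0.04], [-0.038, 0.11, -0.005, -0.04], [-0.038, 0.14, -0.005, -0.04], [-0.038, 0.165, -0.005, -0.04], [-0.038, 0.182, -0.005, -0.04], [-0.038, 0.19, -0.005, -0.04], [-0.038, 0.19, -0.005, -0.04]]}

```text
t: 21.02
position: [0.5745, -0.315, 0.371]
ee_rot: [-0.001, 0.793, 0.609, -0.0]
contact_force: [0.4, 0.0, -2.4]
width: 0.189
grasp_force: 71.9
```

```bash
python3 - <<'E'
from h import *
togo([.5747,-.3148,.375],-15)
cm=env.camera_model("wrist")
for th in (4,8,12,16): print(th,proj(cm,lip(th,-.064,.067)).round(1))
print("funnel",proj(cm,(.605,-.2018,.176)))
print(liprow("pics/w6.png"))
im=cv2.imread("pics/w6.png");cv2.imwrite("pics/w6v.png",cv2.convertScaleAbs(cv2.resize(im,None,fx=1.5,fy=1.5),alpha=1.1))
E
```

```text
t 21.02 p [ 0.5745 -0.315   0.371 ] yawY -15.03 delta [ 0.0003  0.0001 -0.004 ] turn -0.0005 tilt [-0.0018  0.0011 -1.    ] q [-0.67  0.21  1.47 -0.    1.46 -0.41]
4 [254.   13.3]
8 [254.  26.]
12 [254.   38.2]
16 [253.9  49.9]
funnel [254.01195723  57.52545024]
[(3, 93, 119), (4, 94, 118), (23, 121, 153), (24, 122, 167), (25, 120, 172), (26, 120, 172), (27, 123, 173), (28, 135, 173), (105, 167, 195), (106, 169, 203), (107, 171, 207), (108, 173, 210), (109, 176, 214)]
```

View pics/w6v.png

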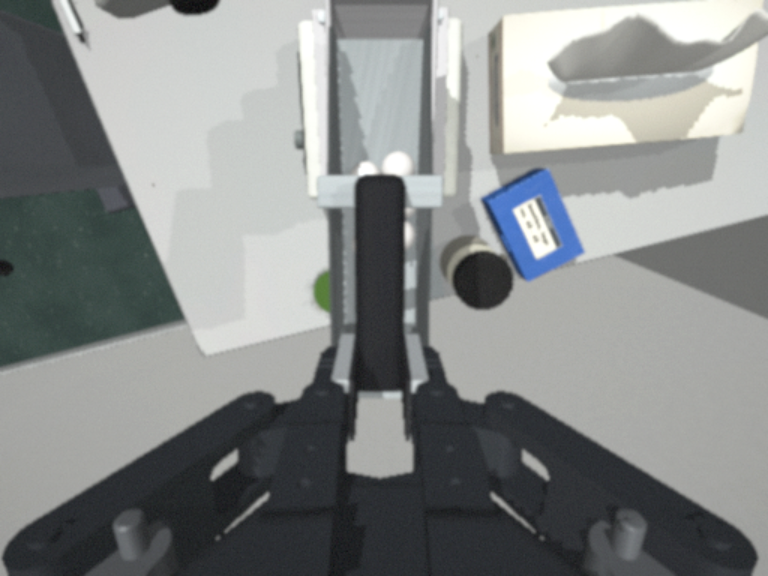

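The nose is centred over the funnel with the lip at row 38 and the balls rolled forward to (365–400,165). I'll loosen the grip and bounce it.

>>> nudge_tcp:
  deltas: {"steps": [[0, 0, 0, 0], [0, 0, 0, 0], [0, 0, -0.033, 0], [0, 0, 0, 0], [0, 0, -0.033, 0], [0, 0, 0, 0], [0, 0, 0, 0]]}
  jaw: 0.0
  grip_force: 20

```text
t: 21.95
position: [0.5737, -0.3139, 0.3695]
ee_rot: [-0.003, 0.793, 0.609, -0.001]
contact_force: [-0.5, 0.5, -3.2]
width: 0.187
grasp_force: 71.8
```

```bash
python3 -c "
from h import *
cm=env.camera_model('wrist')
for th in (12,16,20,24,28,32): print(th,proj(cm,lip(th,-.064,.067)).round(1))
togo([.5747,-.3148,.375],-15)
print(liprow('pics/w7.png'))"
```

```text
12 [254.7  38.5]
16 [254.6  50.3]
20 [254.6  61.7]
24 [254.6  72.7]
28 [254.6  83.5]
32 [254.6  94. ]
t 21.95 p [ 0.5737 -0.3139  0.3695] yawY -15.01 delta [-0.0006  0.0012 -0.0055] turn -0.0002 tilt [-0.0047  0.0036 -1.    ] q [-0.67  0.21  1.48 -0.    1.46 -0.41]
[(3, 92, 120), (4, 92, 119), (5, 93, 119), (24, 122, 167), (25, 122, 173), (26, 121, 173), (27, 122, 173), (28, 133, 173), (105, 177, 193), (106, 175, 194), (107, 173, 195), (108, 174, 195)]
```

>>> nudge_tcp:
  deltas: {"steps": [[0, 0, 0, 0], [0, 0, 0, 0], [0, 0, 0, 0]]}
  jaw: 0.05
  grip_force: 20

```text
t: 22.38
position: [0.5749, -0.3147, 0.3731]
ee_rot: [0.0, 0.793, 0.609, 0.0]
contact_force: [-0.4, -0.7, -2.8]
width: 0.183
grasp_force: 71.8
```

>>> nudge_tcp:
  deltas: {"steps": [[0, 0, 0, 0], [0, 0, 0, 0], [0, 0, 0, 0]]}
  jaw: 0.15
  grip_force: 20

```text
t: 22.75
position: [0.5747, -0.3146, 0.3723]
ee_rot: [-0.0, 0.793, 0.609, -0.0]
contact_force: [-0.7, -0.5, -2.5]
width: 0.189
grasp_force: 71.8
```

>>> nudge_tcp:
  deltas: {"steps": [[0, 0, 0, 0], [0, 0, 0, 0], [0, 0, 0, 0]]}
  jaw: 0.195
  grip_force: 20

```text
t: 23.12
position: [0.5747, -0.3146, 0.3724]
ee_rot: [-0.0, 0.793, 0.609, 0.0]
contact_force: [-0.6, -0.2, -3.6]
width: 0.197
grasp_force: 41.9
```

>>> nudge_tcp:
  deltas: {"steps": [[0, 0, 0, 0], [0, 0, 0, 0], [0, 0, 0, 0]]}
  jaw: 0.2
  grip_force: 20

```text
t: 23.5
position: [0.5747, -0.3146, 0.3724]
ee_rot: [0.0, 0.793, 0.609, 0.0]
contact_force: [0.9, 0.1, -1.3]
width: 0.199
grasp_force: 28.6
```

```bash
python3 -c "
from h import *
print(liprow('pics/w7.png'))"
```

```text
[(3, 92, 119), (4, 93, 119), (5, 93, 119), (23, 122, 153), (24, 122, 167), (25, 121, 172), (26, 120, 173), (27, 123, 172), (28, 134, 173), (106, 177, 189), (107, 173, 190), (108, 171, 192)]
```

>>> nudge_tcp:
  deltas: {"steps": [[0, 0, 0, 0], [0, 0, 0, 0], [0, 0, -0.03, 0], [0, 0, 0, 0], [0, 0, 0, 0]]}
  jaw: 0.203
  grip_force: 20

```text
t: 24.18
position: [0.5739, -0.314, 0.3696]
ee_rot: [-0.003, 0.793, 0.609, -0.001]
contact_force: [-0.4, 0.5, -2.9]
width: 0.203
grasp_force: 20.5
```

```bash
python3 -c "
from h import *
print(liprow('pics/w7.png'))"
```

```text
[(3, 93, 120), (4, 93, 119), (5, 93, 119), (27, 121, 160), (28, 122, 171), (29, 122, 174), (30, 123, 174), (31, 128, 174), (32, 142, 174), (91, 170, 185), (92, 169, 188), (93, 172, 190), (104, 187, 205), (105, 185, 203), (106, 183, 200)]
```

>>> nudge_tcp:
  deltas: {"steps": [[0, 0, 0, 0], [0, 0, -0.035, 0], [0, 0, 0, 0], [0, 0, -0.035, 0], [0, 0, 0, 0], [0, 0, -0.035, 0], [0, 0, 0, 0], [0, 0, 0, 0]]}
  jaw: 0.2045
  grip_force: 20

```text
t: 25.22
position: [0.574, -0.3141, 0.3701]
ee_rot: [-0.002, 0.793, 0.609, -0.001]
contact_force: [0.9, 0.9, -2.9]
width: 0.206
grasp_force: 15.5
```

```bash
python3 -c "
from h import *
print(liprow('pics/w7.png'))"
```

```text
[(3, 92, 120), (4, 93, 119), (5, 94, 118), (49, 123, 120), (51, 121, 94), (52, 124, 93), (53, 133, 90), (54, 137, 92), (57, 94, 115), (58, 93, 121), (59, 90, 126), (60, 92, 130), (61, 98, 132), (62, 107, 133), (63, 115, 134), (72, 128, 167), (73, 126, 178), (74, 123, 185), (75, 124, 190), (76, 134, 193), (77, 152, 196), (78, 167, 198), (79, 178, 198), (86, 197, 169), (87, 195, 162), (88, 195, 157), (89, 192, 154), (90, 185, 154), (91, 178, 160), (94, 157, 179), (95, 154, 185), (96, 154, 192), (97, 160, 199), (98, 167, 203), (99, 173, 206), (100, 179, 210), (101, 185, 213), (102, 192, 214)]
```

>>> nudge_tcp:
  deltas: {"steps": [[0.008, 0, -0.01, 0], [0.008, 0, -0.01, 0], [0.008, 0, -0.045, 0], [0.008, 0, -0.01, 0], [0.008, 0, -0.01, 0], [0.008, 0, -0.01, 0]]}

```text
t: 26.02
position: [0.5769, -0.3069, 0.3832]
ee_rot: [0.0, 0.793, 0.609, 0.0]
contact_force: [0.2, 0.2, -1.7]
width: 0.203
grasp_force: 15.6
```

```bash
python3 - <<'E'
from h import *
cm=env.camera_model("wrist")
for th in (20,24,28,32,36): print(th,proj(cm,lip(th,-.064,.067)).round(1))
togo([.5747,-.3148,.375],-15)
im=env.get_image("wrist");cv2.imwrite("pics/w8.png",im)
cv2.imwrite("pics/w8v.png",cv2.convertScaleAbs(cv2.resize(im[0:200,150:360],None,fx=3,fy=3),alpha=1.2))
E
```

```text
20 [253.4  61.1]
24 [253.4  72.2]
28 [253.4  82.9]
32 [253.3  93.4]
36 [253.3 103.7]
t 26.02 p [ 0.5769 -0.3069  0.3832] yawY -15.01 delta [-0.0082 -0.0001  0.0082] turn -0.0001 tilt [ 4.e-04 -3.e-04 -1.e+00] q [-0.66  0.2   1.47  0.    1.47 -0.4 ]
```

View pics/w8v.png

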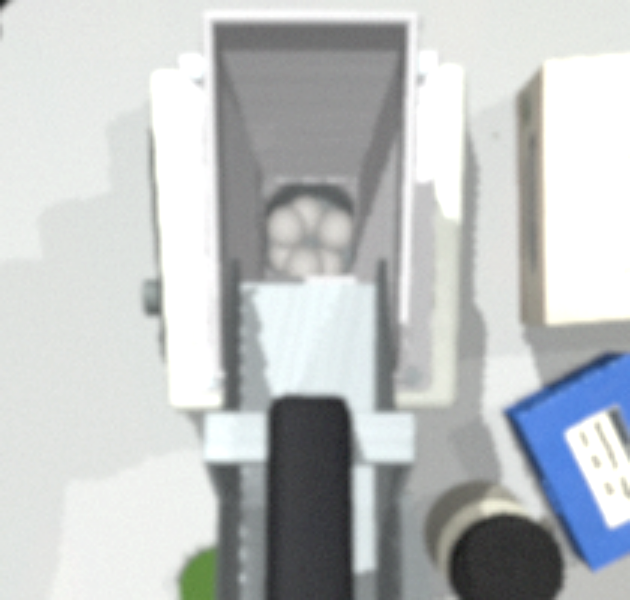

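The picture shows the white balls clustered in the jar mouth at (310,235). The scoop trough is empty and tipped about 32° (lip at row 283). Now I'll carry it back to the desk.

>>> nudge_tcp:
  deltas: {"steps": [[0, 0, 0, 0], [0, 0, -0.03, 0], [-0.02, 0, -0.04, 0], [-0.03, -0.02, -0.04, 0], [-0.03, -0.06, -0.04, 0], [-0.02, -0.10, -0.04, 0], [0, -0.15, -0.03, 0], [0.01, -0.18, -0.02, 0], [0.02, -0.189, 0, 0], [0.02, -0.189, 0, 0]]}
  jaw: 0.0
  grip_force: 60

```text
t: 27.32
position: [0.3985, -0.2385, 0.3812]
ee_rot: [-0.001, 0.794, 0.608, -0.0]
contact_force: [-0.3, -0.3, -1.2]
width: 0.189
grasp_force: 61.2
```

>>> nudge_tcp:
  deltas: {"steps": [[0, 0, 0.04, 0], [0, 0, 0.08, 0], [0, 0, 0.11, 0], [0, 0, 0.13, 0], [0, 0, 0.14, 0], [0, 0, 0.14, 0]]}

```text
t: 28.08
position: [0.3996, -0.2392, 0.2426]
ee_rot: [-0.0, 0.794, 0.609, -0.0]
contact_force: [0.1, 0.1, -0.6]
width: 0.189
grasp_force: 61.2
```

```bash
python3 -c "
from h import *
togo([.40,-.236,.155],-15)"
```

```text
t 28.07 p [ 0.3996 -0.2392  0.2426] yawY -15.03 delta [ 0.0032 -0.0005  0.0876] turn -0.0005 tilt [-3.e-04  1.e-04 -1.e+00] q [-0.78 -0.13  2.07 -0.    1.2  -0.52]
```

>>> nudge_tcp:
  deltas: {"steps": [[0, 0, 0, 0], [0, 0, 0.02, 0], [0, 0, 0.035, 0], [0, 0, 0.045, 0], [0, 0, 0.053, 0], [0, 0, 0.06, 0], [0, 0, 0.066, 0], [0, 0, 0.072, 0], [0, 0, 0.078, 0]]}
  jaw: 0.203
  grip_force: 20

```text
t: 29.2
position: [0.4021, -0.2434, 0.17]
ee_rot: [0.007, 0.793, 0.609, -0.002]
contact_force: [-8.8, -7.4, 28.5]
width: 0.203
grasp_force: 25.1
```

>>> nudge_tcp:
  deltas: {"steps": [[0, 0, 0.003, 0], [0, 0, 0.006, 0], [0, 0, 0.009, 0], [0, 0, 0.0095, 0], [0, 0, 0.0095, 0]]}

```text
t: 29.82
position: [0.4027, -0.2455, 0.1631]
ee_rot: [0.009, 0.793, 0.61, -0.003]
contact_force: [-11.1, -9.9, 32.6]
width: 0.206
grasp_force: 31.4
```

```bash
python3 -c "
from h import *
cm=env.camera_model('wrist')
for th in (0,4,8): print(th,proj(cm,lip(th,-.064,.067)).round(1))
print(liprow())"
```

```text
0 [251.5  -3.4]
4 [251.5   9.7]
8 [251.4  22.4]
[(53, 213, 200), (54, 214, 199)]
```

The nose is jamming on the desk by friction. I'll ease up, then draw the tool back so it rotates level about the nose.

>>> nudge_tcp:
  deltas: {"steps": [[0, 0, -0.010, 0], [-0.005, 0, -0.010, 0], [-0.012, 0, -0.010, 0], [-0.02, 0, -0.008, 0], [-0.028, 0, -0.006, 0], [-0.028, 0, -0.006, 0]]}

```text
t: 30.62
position: [0.3919, -0.2661, 0.1605]
ee_rot: [-0.0, 0.794, 0.608, -0.0]
contact_force: [-1.2, 0.3, 0.9]
width: 0.204
grasp_force: 22.6
```

```bash
python3 -c "
from h import *
cm=env.camera_model('wrist')
for th in (0,4,8,12,16,20): print(th,proj(cm,lip(th,-.064,.067)).round(1))
print(liprow('pics/w9.png'))"
```

```text
0 [253.8  -0. ]
4 [253.7  13.2]
8 [253.7  25.8]
12 [253.6  38. ]
16 [253.6  49.8]
20 [253.6  61.2]
[(44, 218, 201), (45, 218, 201), (46, 218, 201)]
```

>>> nudge_tcp:
  deltas: {"steps": [[-0.003, 0, 0.003, 0], [-0.006, 0, 0.006, 0], [-0.009, 0, 0.009, 0], [-0.012, 0, 0.012, 0], [-0.012, 0, 0.012, 0]]}

```text
t: 31.3
position: [0.3896, -0.2798, 0.1512]
ee_rot: [0.003, 0.793, 0.609, -0.002]
contact_force: [-6.4, -5.2, 10.4]
width: 0.199
grasp_force: 25.3
```

```bash
python3 -c "
from h import *
cm=env.camera_model('wrist')
for th in (0,4,8,12,16,20): print(th,proj(cm,lip(th,-.064,.057)).round(1))
print(liprow('pics/w9.png'))"
```

```text
0 [253.3  -7.5]
4 [253.3   6.8]
8 [253.2  20.4]
12 [253.2  33.4]
16 [253.1  45.8]
20 [253.1  57.8]
[(15, 217, 182), (16, 217, 184), (17, 217, 190), (18, 217, 191)]
```

>>> nudge_tcp:
  deltas: {"steps": [[-0.003, 0, 0.001, 0], [-0.006, 0, 0.003, 0], [-0.009, 0, 0.005, 0], [-0.009, 0, 0.006, 0], [-0.009, 0, 0.006, 0]]}

```text
t: 31.98
position: [0.389, -0.2885, 0.1496]
ee_rot: [0.003, 0.793, 0.609, -0.0]
contact_force: [-9.3, 10.6, 41.8]
width: 0.203
grasp_force: 33.8
```

```bash
python3 -c "
from h import *
cm=env.camera_model('wrist')
for th in (-4,0,4,8): print(th,proj(cm,lip(th,-.064,.057)).round(1))
print(liprow('pics/w9.png'))"
```

```text
-4 [253.1 -22.1]
0 [253.   -7.1]
4 [252.9   7.2]
8 [252.9  20.8]
[]
```

>>> nudge_tcp:
  deltas: {"steps": [[0, 0, -0.004, 0], [0, 0, -0.006, 0], [0, 0, -0.006, 0]]}

```text
t: 32.4
position: [0.3872, -0.2865, 0.1495]
ee_rot: [0.001, 0.793, 0.609, -0.0]
contact_force: [0.5, 0.6, 6.9]
width: 0.205
grasp_force: 25.9
```

>>> nudge_tcp:
  deltas: {"steps": [[0, 0, 0, 0], [0, 0, 0, 0], [0, 0, 0, 0], [0, 0, 0, 0]]}
  jaw: 0.45

```text
t: 32.9
position: [0.3866, -0.2858, 0.1486]
ee_rot: [-0.0, 0.793, 0.609, -0.0]
contact_force: [-1.1, 0.0, -0.0]
width: 0.449
grasp_force: 0.0
```

>>> nudge_tcp:
  deltas: {"steps": [[0, 0, -0.03, 0], [0, 0, -0.06, 0], [0, 0, -0.12, 0], [0, 0, -0.18, 0], [-0.04, 0, -0.18, 0], [-0.04, 0, -0.18, 0], [-0.04, 0, -0.18, 0], [-0.04, 0, -0.18, 0]]}

```text
t: 33.9
position: [0.3764, -0.3237, 0.328]
ee_rot: [-0.001, 0.793, 0.609, 0.0]
contact_force: [0.2, -0.0, -0.4]
width: 0.452
grasp_force: 0.0
```

```bash
python3 - <<'E'
from h import *
cm=env.camera_model("wrist");im=env.get_image("wrist");cv2.imwrite("pics/w10.png",im)
g=im.max(2);m=(g<48).astype(np.uint8)
m[:, :200]=0;m[:,320:]=0;m[230:]=0
n,l,s,c=cv2.connectedComponentsWithStats(m); 
for i in range(1,n):
    if s[i][4]>80:
        P=np.array([onz(cm,p[::-1],.096)[:2]*1000 for p in np.argwhere(l==i)],np.float32); print(s[i],c[i],cv2.minAreaRect(P))
togo([.4,-.3,.3],-15)
tm=env.camera_model("top"); t=env.get_image("top");cv2.imwrite("pics/top9.png",t)
u,v=proj(tm,(.605,-.202,.11)).astype(int); print(u,v)
b=cv2.cvtColor(t,cv2.COLOR_BGR2HSV)
print("funnel rim px",[proj(tm,(.605+a*.966*.033+c*.259*.055,-.2018-a*.259*.033+c*.966*.055,.176)).round(1).tolist() for a,c in((1,1),(1,-1),(-1,-1),(-1,1))])
E
```

```text
t 33.95 p [ 0.3764 -0.3238  0.3282] yawY -14.97 delta [0.029  0.0166 0.0282] turn 0.0006 tilt [-7.0e-04  1.2e-03 -1.0e+00] q [-0.94 -0.14  1.92  0.    1.37 -0.68]
260 177
funnel rim px [[238.5, 152.0], [288.5, 163.6], [281.6, 193.5], [231.2, 181.7]]
```

```bash

python3 - <<'E'
from h import *
cm=env.camera_model("wrist");im=cv2.imread("pics/w10.png");g=im.max(2)
print("pred handle px",proj(cm,lip(0,-.064,.0,px=-.033,pz=.088)-[0,0,.328-.096]))
def comps(g,th,x0,x1,y0,y1,cm):
    m=np.zeros(g.shape,np.uint8);m[y0:y1,x0:x1]=g[y0:y1,x0:x1]<th
    n,l,s,c=cv2.connectedComponentsWithStats(m)
    for i in range(1,n):
        if s[i][4]>60:
            P=np.array([onz(cm,p[::-1],.096)[:2]*1000 for p in np.argwhere(l==i)],np.float32); print(s[i],c[i].round(1),cv2.minAreaRect(P))
comps(g,75,215,300,20,215,cm)
tm=env.camera_model("top");t=cv2.imread("pics/top9.png").max(2)
print("top");comps(t,60,225,320,215,290,tm)
print(g[60:200:5,253].tolist())
E
```

```text
pred handle px [253.52809811 146.22764298]
[246  79  15  71 991] [253.3 113.5] ((392.5318298339844, -260.73406982421875), (74.67154693603516, 15.84075927734375), 75.41604614257812)
top
[272 262  34  17 308] [288.9 269.5] ((389.1940612792969, -259.9972229003906), (77.70841217041016, 27.854951858520508), 77.98924255371094)
[195, 196, 197, 197, 55, 60, 53, 55, 57, 53, 52, 55, 54, 57, 57, 55, 54, 56, 129, 169, 172, 171, 178, 223, 226, 227, 226, 227]
```

```bash

python3 - <<'E'
from h import *
cm=env.camera_model("wrist");im=cv2.imread("pics/w10.png");g=im.max(2).astype(float)
a=np.radians(75.3);u=np.array([np.cos(a),np.sin(a)]);w=np.array([u[1],-u[0]])
h=np.array([.3925,-.2607])
def P(x,y,z,t=0):
    t=np.radians(t); X=x-.010 if t>0 else x+.0
    return np.array([*(h+u*(x+.033)+w*y),z])
print("lip pred",[proj(cm,P(.078,y,.023)).round(1).tolist() for y in(-.012,0,.012)],"if 4deg tilt z~.018",proj(cm,P(.078,0,.016)).round(1))
print("rear-bottom pred",proj(cm,P(-.073,0,.0)).round(1))
for c in (246,253,260): 
    col=g[:,c-1:c+2].mean(1); print(c,[(r,int(col[r-2]),int(col[r+2])) for r in range(2,80) if abs(col[r+2]-col[r-2])>8])
# balls left in scoop / desk: bright blobs inside trough
tr=np.array([proj(cm,P(x,y,.01)) for x,y in((-.07,-.02),(.07,-.02),(.07,.02),(-.07,.02))]).astype(np.int32)
m=np.zeros(g.shape,np.uint8);cv2.fillPoly(m,[tr],1);print("bright px in trough",int(((g>225)&(m>0)).sum()),"of",int(m.sum()))
# funnel rim in the top view: brightest edge pixels near predicted rim
t=cv2.imread("pics/top9.png").max(2);tm=env.camera_model("top")
R=lambda a,c,z:(.605+a*.966+c*.259,-.2018-a*.259+c*.966,z)
for a in(-.0315,.0315): print("rim side",a,[int(t[tuple(proj(tm,R(a,c,.176)).round().astype(int)[::-1])]) for c in np.linspace(-.05,.05,6)],"just out",[int(t[tuple(proj(tm,R(a*1.3,c,.176)).round().astype(int)[::-1])]) for c in np.linspace(-.05,.05,6)])
for c in(-.0535,.0535): print("rim end",c,[int(t[tuple(proj(tm,R(a,c,.176)).round().astype(int)[::-1])]) for a in np.linspace(-.025,.025,5)])
ctr=proj(tm,R(0,0,.07)).astype(int);print(ctr);print(t[ctr[1]-9:ctr[1]+10:2,ctr[0]-10:ctr[0]+11:2])
E
```

```text
lip pred [[242.8, 22.7], [252.3, 22.6], [261.9, 22.6]] if 4deg tilt z~.018 [252.4  24.3]
rear-bottom pred [253.  141.1]
246 [(22, 220, 199), (23, 221, 194), (24, 219, 196), (25, 213, 195), (51, 197, 189), (52, 197, 184), (53, 195, 183), (59, 191, 179), (60, 189, 174), (61, 185, 170), (62, 182, 166), (63, 179, 161), (64, 174, 165), (68, 165, 157), (69, 166, 155), (76, 153, 162), (78, 154, 127), (79, 158, 105)]
253 [(22, 221, 201), (23, 221, 195), (24, 218, 197), (25, 213, 196), (47, 201, 192), (74, 197, 186), (75, 197, 154), (76, 198, 103), (77, 197, 64), (78, 186, 53), (79, 154, 54)]
260 [(22, 221, 205), (23, 221, 200), (24, 220, 199), (25, 215, 197), (76, 194, 173), (77, 195, 142), (78, 192, 111), (79, 187, 89)]
bright px in trough 0 of 3186
rim side -0.0315 [131, 149, 140, 143, 143, 138] just out [153, 164, 149, 144, 132, 167]
rim side 0.0315 [143, 141, 141, 131, 142, 146] just out [120, 119, 116, 155, 158, 158]
rim end -0.0535 [128, 144, 153, 129, 142]
rim end 0.0535 [129, 140, 114, 147, 157]
[260 179]
[[ 90  88  87  70  55  58  70  73  92 101 101]
 [ 89  90  68  55  74  87  60  48  52  72 132]
 [ 90  91  56  70 109 122 111  77  52  69 135]
 [ 90  87  75  81 108 121 111  95  97  88 137]
 [ 89  72  93 108  94  93  85 110 117 127 139]
 [ 93  87 104 101 101  81  86 111 113 117 134]
 [ 92  84  88 109 119 102  95 121 121  76  81]
 [ 86  70  78 103 115 108  94 106 103  72  71]
 [138 143 128 109  96  74  86  80  76  74  75]
 [137 120 104 107 131 142 130 111  99  89  81]]
```

The scoop is level: the lip is at row 23.5 against a predicted 22.6. Its trough is empty, the balls show in the jar, and the gripper is clear.

```bash
python3 -c "
from h import *
print(env.hand_in())"
```

```text
the job is handed in; nothing more can be done
None
```

I handed the job in at about 34 s, but the hand-in gave no verdict. By my measurements the funnel is pressed flush, the balls are in the jar (my last close view was consistent with all six, not a clean count), and the empty scoop stands level on the desk, about 7 cm from where it started. Pressing it level, the wrist force briefly read 41.8 N, over the 40 N limit if that limit applies to the fingers.

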